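Drive the spring pin flush with the mallet

TASK

On the fitter's bench, pick up the wooden mallet and strike the slotted spring pin in the workpiece held in the green vice until the pin is flush with the boss it stands in; use the mallet, not the fingers, on it. Leave the mushroom-knob plunger of the dark index fixture, the steel hammer and the file alone. Afterwards stand the mallet back on the bench on its head, clear of the vice, and let go.

Things in the scene. Friction and masses are not known exactly. Their poses are not given: they have to be found in the camera images.
- mallet: Wooden mallet, 0.33 kg. It starts standing on one square face of its head on the bench (z = 0), handle level. Origin: centre of the head's striking face that rests on the bench; z up through the head; the handle runs out along -x. Head 56 (x) x 50 (y) x 80 (z) mm, so its upper face is at z = 80 mm; the lower face is the one to strike with. Handle 20 mm thick (y) x 26 mm high (z), from x = -28 to -188 mm, its axis at z = 45 mm. The mallet balances at about x = -11 mm.
- mallet_grip (a point): A good place to grip the mallet's handle across its 20 mm thickness: on the handle's axis, 55 mm from the head's middle along -x (27 mm clear of the head), 45 mm above the striking face. Axes as the mallet's.
- vice: Low green machine vice 220 (x) x 100 (y) mm, fixed to the bench, its screw and T-bar reaching to x = -146 mm; jaws 72 mm high. Origin: centre of its underside. It clamps a bright steel workpiece 50 x 60 mm, with a round darker boss of 36 mm diameter at x = y = 0 whose flat top, 90 mm above the bench, is the highest part apart from the pin.
- pin_top (a point): Centre of the top end of the slotted spring pin: a plain upright bright tube, dark bore, 12 mm in diameter, in the middle of the boss in the vice, standing 12 to 16 mm proud at the start. Flush means this point at the boss's top, 90 mm above the bench.
- pin (a joint): How far the spring pin has been driven down (m): 0 = 16 mm proud, 0.016 = flush (stop). It starts at 0 to 0.004. The hole grips it: it moves under about 7 N and stays where it is left, so a blow or a push with the mallet drives it.
- plunger_top (a point): Top of the sprung plunger with a black mushroom knob, 38 mm in diameter, on the index fixture (dark steel base 160 x 110 mm with a bright block, fixed to the bench); the knob's top is 116 mm above the bench. To be left alone. Vice and fixture may change places.
- plunger (a joint): How far the sprung plunger is pressed down (m): 0 = up, 0.012 = fully in. Must stay up.
- hammer: Steel-headed hammer lying on the bench beyond the work, about 0.3 m long, handle along its -x. A bystander, not to be moved.
- file: Flat file with a blue and yellow handle lying on the bench beyond the work: blade 170 mm along its +x, handle 100 mm along -x, 24 mm high. A bystander, not to be moved.
Things that resemble listed ones, but are neither listed nor needed, are in the scene too. Leave any pink or yellow look-alike of the mallet alone.

How it is judged:
By the outcome, as a careful person would: the job done as asked, in the order asked, and still so for the second after the job is handed in, with the robot touching nothing.
It also fails if it takes over 43 s, if anything falls off the work surface, if the arm or the gripper's body presses on something with over 40 N, if the wrist force passes 120 N, or if a joint passes its speed limit or range.

ROBOT

A 6-joint arm with a two-finger parallel gripper is mounted at the origin on the work surface. World frame = base frame: x ahead of the robot, y to its left, z up, the work surface at z = 0. Lengths are in m, angles in rad, forces in N, time in s.
With the tool pointing down it reaches from about 0.275 to 0.75 m from the base axis. Payload 10.2 kg.
Tool frame: the origin (TCP) lies midway between the tips of the shut fingers; the grasp point (between the pads) lies 19 mm behind it (env.hold_point_z is the distance from the TCP to the grasp point, in m); x points along the fingers, z is the direction in which the jaws open and shut, and the axes are right-handed (so a half turn about x gives the same grasp; the last joint's range is limited). The gripper opens to 85 mm and grips with 20 to 120 N. Pads are 22 mm wide; open, the fingers measure 114 mm over their backs; the gripper's body (76 mm by 85 mm) begins 54 mm behind the grasp point. The pads swing forward as they close: fully open they stand 13 mm farther back than shut.
Start: joints at [-1.504, 0.313, 1.498, -0, 1.331, -0.223], TCP at [0.15, -0.503, 0.231] pointing down, gripper open.
Joint ranges: [-2.94, 2.94], [-0.97, 2.17], [0.19, 2.56], [-1.23, 4.37], [0.02, 3.11], [-2.88, 2.88]. Speed limits (rad/s): [2.39, 2.39, 3.01, 3.14, 3.14, 3.14].

INTERFACE

Orientations are given as a unit quaternion [x, y, z, w].
In Python, from bench import env, kinematics, monitor, eyes, job gives the robot as it stands. The module is installed in compiled form; this text tells all that it offers. Calls block until the motion is done:
- env.reach(position, orientation): joint-space move of the TCP to a pose.
- env.movel(position, velocity=0.15, frame=None, guard=None): straight line of the TCP; frame=None keeps the orientation; velocity is the mean speed in m/s. With guard (N) it stops when the force on the tool has changed by that much, and returns True; else False.
- env.set_joints(angles): joint-space move.
- env.release() and env.close_gripper(effort=None): open the fingers fully, or close them until they stop; effort is the grip in N (None keeps the last).
- env.hold(seconds).
- kinematics.ik(position, orientation): joint angles nearest the present ones, or None.
- monitor.sense(): the state.
- eyes.grab_frame(name): name is "scene" or "top" or "wrist"; returns a dict with "frame" (400x640x3 uint8, red, green, blue), "mtx" (3x3 intrinsics, pixels), "view" (4x4, takes a point from world to camera coordinates). Camera axes: x right, y down, z forward; pixel columns grow to the right and rows downward; lengths in m; the calibration is good to about 2 mm. A picture is of the moment at which its call begins. There is no depth.
A pose or a line that the arm cannot do raises env.MotionError and nothing moves.
- job.hand_in(): hands the job in, once; it reports no verdict.
The state is a dict: "clock": time; "joints": joint angles; "qvel": joint speeds; "joint_efforts": joint torques, N m; "position": TCP position; "ee_rot": TCP orientation; "contact_force": force on the tool from outside, world axes, zero at the start; "ft_torque": the same for the moment, N m; "finger_gap": opening from 0.0 (shut) to 1.0 (fully open).
Only numpy, scipy, OpenCV 4.12 (cv2) and the standard library are available. Lean on these libraries where they do the work, as an engineer would, in place of code of your own. Each camera call takes 0.05 s, during which the arm holds its last target. There are 200 camera calls.

## Working session

There is one attempt and no reset: what is moved stays moved. The work goes in short steps, each a Python script; the robot and the scene stay as the last script left them, time stands still between calls to the robot, and variables do not carry over. Pictures are saved under pics/ and viewed, about 8 in all and at most 12, crops included, and the job is handed in when it is done.

```bash
mkdir -p pics; cat > h.py <<'E'
import numpy as np, cv2
from bench import env, kinematics, monitor, eyes, job
def snap(cam,name):
    f=eyes.grab_frame(cam); cv2.imwrite(f'pics/{name}.png',f['frame'][:,:,::-1]); np.savez(f'pics/{name}.npz',**f); return f
def load(name): return np.load(f'pics/{name}.npz')
def ray(f,u,v,z):
    R=f['view'][:3,:3]; t=f['view'][:3,3]; c=-R.T@t
    d=R.T@np.linalg.inv(f['mtx'])@np.array([u,v,1.]); return c+d*(z-c[2])/d[2]
def proj(f,p):
    q=f['view'][:3,:3]@np.array(p)+f['view'][:3,3]; q=f['mtx']@q; return q[:2]/q[2]
E
python3 - <<'E'
from h import *
for c in('scene','top'):
    f=snap(c,c+'0'); print(c,f['mtx'][0],-f['view'][:3,:3].T@f['view'][:3,3])
a=monitor.sense(); print(a['clock'],a['ee_rot'],env.hold_point_z)
cv2.imwrite('pics/both.png',cv2.resize(np.vstack([cv2.imread('pics/top0.png'),cv2.imread('pics/scene0.png')]),(480,600)))
E
```

```text
scene [465.29337941   0.         322.80522802] [1.11370523 1.16789504 0.97676563]
top [364.01524329   0.         321.16341038] [0.44738956 0.10460525 1.09744245]
0.1 [ 0.42286119  0.56722643 -0.42223397  0.56671075] 0.0187
```

View pics/top0.png

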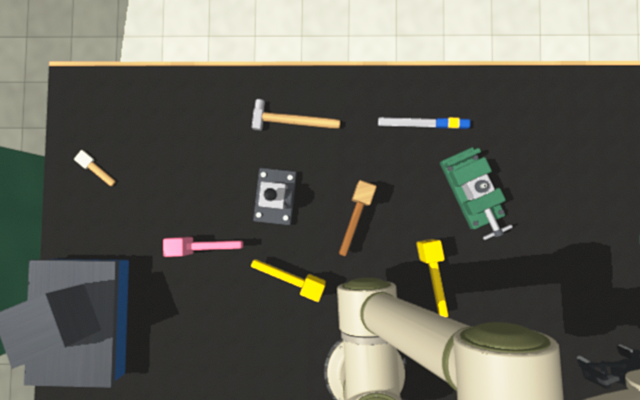

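View pics/scene0.png

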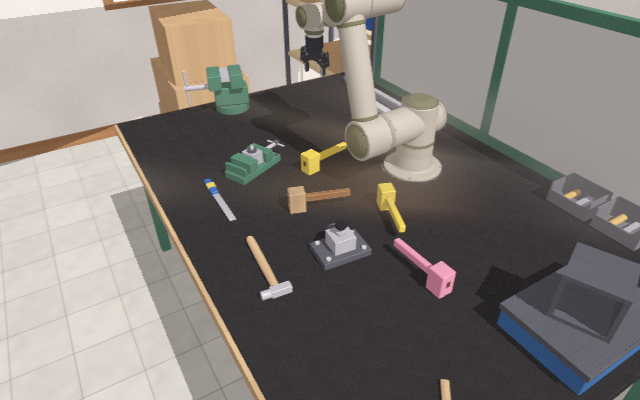

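Top view: the mallet candidates are natural wood at (364,193), pink at (176,247), yellow at (314,290) and (431,250), and a small white-headed one at (84,158). Only the wooden one fits. The low green vice is at (482,185). The dark fixture with its black knob, at (271,195), is to be left alone. I'll confirm with one enlarged crop and measure.

```bash
python3 - <<'E'
from h import *
f=load('top0'); im=f['frame'][:,:,::-1].copy(); g=load('scene0'); gi=g['frame'][:,:,::-1]
a=cv2.resize(im[140:265,330:530],(800,500),interpolation=cv2.INTER_CUBIC)[:300+200]
a=cv2.resize(im[170:262,330:400],(304,400),interpolation=cv2.INTER_CUBIC)
b=cv2.resize(im[140:245,430:520],(343,400),interpolation=cv2.INTER_CUBIC)
c=cv2.resize(gi[130:220,215:365],(640,384)[:2],interpolation=cv2.INTER_CUBIC)[:200]
cv2.imwrite('pics/crop1.png',np.hstack([a,b]))
hsv=cv2.cvtColor(im,cv2.COLOR_BGR2HSV)
roi=np.zeros(im.shape[:2],np.uint8); roi[175:262,335:380]=255
m=cv2.inRange(hsv,(5,60,60),(22,255,255))&roi
v=hsv[:,:,2]
print([ (tuple(im[y,x]),tuple(hsv[y,x])) for x,y in((366,188),(361,200),(355,218),(348,240))])
c,_=cv2.findContours(m,0,2); c=max(c,key=cv2.contourArea); print(cv2.contourArea(c),cv2.minAreaRect(c))
head=cv2.morphologyEx(m,cv2.MORPH_OPEN,np.ones((13,13)))
c,_=cv2.findContours(head,0,2); c=max(c,key=cv2.contourArea); print('head',cv2.minAreaRect(c))
h=m.copy(); h[:212]=0
ys,xs=np.nonzero(h); l=cv2.fitLine(np.c_[xs,ys].astype(np.float32),cv2.DIST_HUBER,0,.01,.01).ravel(); print('handle',l,ys.min(),ys.max())
for t in(-15,15):
    print(ray(f,l[2]+t*l[0],l[3]+t*l[1],.058))
print('far end', [ray(f,x,ys.max(),.05) for x in [xs[ys==ys.max()].mean()]])
print('pin~',ray(f,482,185,.104), 'plunger', ray(f,270,195,.116))
E
```

```text
[((np.uint8(127), np.uint8(198), np.uint8(237)), (np.uint8(19), np.uint8(118), np.uint8(237))), ((np.uint8(125), np.uint8(194), np.uint8(235)), (np.uint8(19), np.uint8(119), np.uint8(235))), ((np.uint8(65), np.uint8(117), np.uint8(178)), (np.uint8(14), np.uint8(162), np.uint8(178))), ((np.uint8(67), np.uint8(121), np.uint8(182)), (np.uint8(14), np.uint8(161), np.uint8(182)))]
906.5 ((354.29925537109375, 218.427001953125), (20.846324920654297, 78.51546478271484), 19.98310661315918)
head ((363.5, 193.5), (23.0, 19.0), 90.0)
handle [ 3.4372061e-01 -9.3907195e-01  3.4909512e+02  2.3346701e+02] 212 256
[0.37062075 0.06777849 0.058     ]
[0.45087672 0.03915793 0.058     ]
far end [array([0.34599163, 0.06711276, 0.05      ])]
pin~ [ 0.54760681 -0.30219575  0.104     ] plunger [0.51418134 0.27141149 0.116     ]
```

View pics/crop1.png

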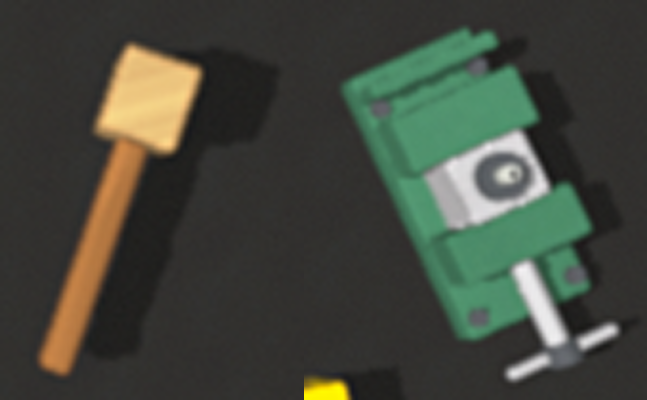

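The crop confirms it: a natural-wood head, squared-on handle at about (364,193)–(343,252), and the vice with bright workpiece, dark boss and pin at about (484,186). Next I'll measure the mallet and hover over it with the wrist camera.

```bash
cat >> h.py <<'E'
from scipy.spatial.transform import Rotation as Rot
def quat(yaw,s=1):   # tool down, jaws across handle whose +x has this yaw
    x=np.array([0,0,-1.]); z=s*np.array([-np.sin(yaw),np.cos(yaw),0]); return Rot.from_matrix(np.c_[x,np.cross(z,x),z]).as_quat()
E
python3 - <<'E'
from h import *
f=load('top0'); hsv=cv2.cvtColor(f['frame'],cv2.COLOR_RGB2HSV)
m=cv2.inRange(hsv,(10,60,205),(25,145,255)); r=np.zeros_like(m); r[175:215,345:385]=255; m&=r
c,_=cv2.findContours(m,0,2); c=max(c,key=cv2.contourArea); R=cv2.minAreaRect(c); M=cv2.moments(m,True)
u,v=M['m10']/M['m00'],M['m01']/M['m00']; H=ray(f,u,v,.08); print('head',R,u,v,H)
a,b=ray(f,343.94,247.55,.058),ray(f,354.25,219.38,.058); d=(b-a)[:2]; yaw=np.arctan2(d[1],d[0]); d/=np.hypot(*d)
print('yaw',yaw,'lateral off of head from handle line',np.cross(d,H[:2]-a[:2]))
bx=cv2.boxPoints(R); B=[ray(f,*p,.08)[:2] for p in bx]; print('sides',np.hypot(*(B[0]-B[1])),np.hypot(*(B[1]-B[2])))
G=H[:2]-.055*d; print('grip',G)
print('pin',ray(f,483.8,185.7,.104),'boss',ray(f,481.7,186.5,.09))
for s in(1,-1): print(s,kinematics.ik([*G,.026],quat(yaw,s)),kinematics.ik([.496,-.284,.116],quat(yaw,s)))
s=min((1,-1),key=lambda s:abs(kinematics.ik([*G,.16],quat(yaw,s))[5]))
env.reach([*(G-.04*d),.2],quat(yaw,s)); print(s,monitor.sense()['clock'])
snap('wrist','w1')
E
```

```text
head ((363.7500305175781, 192.25001525878906), (17.39252471923828, 18.973661422729492), 18.43494987487793) 363.8018292682927 192.2378048780488 [0.52687381 0.01448153 0.08      ]
yaw -0.34252958995659155 lateral off of head from handle line 0.0022788686358934107
sides 0.05321126860212024 0.04847794143884002
grip [0.47506887 0.03295442]
pin [ 0.54574869 -0.30699331  0.104     ] boss [ 0.54488218 -0.30708255  0.09      ]
1 [-1.77458250e-01  4.90070428e-01  1.86057756e+00 -4.44089210e-16
  7.90944667e-01 -1.40572499e+00] [-7.24926118e-01  5.24490383e-01  1.50184818e+00 -4.44089210e-16
  1.11525409e+00 -1.95319285e+00]
-1 [-1.77458250e-01  4.90070428e-01  1.86057756e+00 -4.44089210e-16
  7.90944667e-01  1.73586767e+00] [-7.24926118e-01  5.24490383e-01  1.50184818e+00 -4.44089210e-16
  1.11525409e+00  1.18839980e+00]
1 2.3167<stdin>:7: DeprecationWarning: Arrays of 2-dimensional vectors are deprecated. Use arrays of 3-dimensional vectors instead. (deprecated in NumPy 2.0)
```

View pics/w1.png

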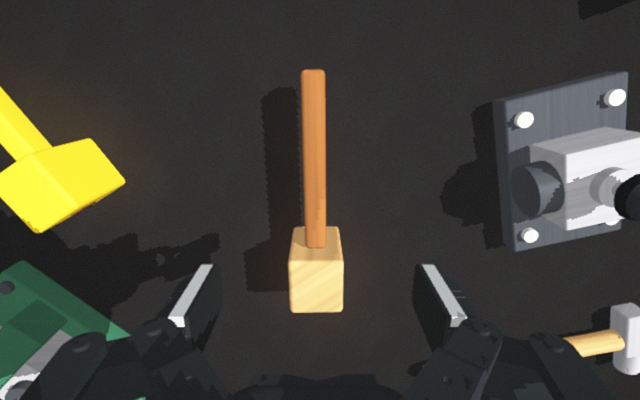

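The wrist view shows the mallet's handle from (313,70) to (316,247) and the head's top face at about (291–343, 257–312). I'll cast these and correct the grip.

```bash
python3 - <<'E'
from h import *
f=load('w1'); hsv=cv2.cvtColor(f['frame'],cv2.COLOR_RGB2HSV)
for p in((293,257),(341,257),(343,312),(290,312)): print(ray(f,*p,.08))
m=cv2.inRange(hsv,(5,80,80),(16,255,255)); m[:75]=0;m[222:]=0;m[:,:290]=0;m[:,340:]=0
ys,xs=np.nonzero(m); l=cv2.fitLine(np.c_[xs,ys].astype(np.float32),cv2.DIST_HUBER,0,.01,.01).ravel()
at=lambda y:(l[2]+(y-l[3])*l[0]/l[1],y)
a,b=ray(f,*at(80),.058),ray(f,*at(220),.058); d=b-a; print('handle',a,b,'yaw',np.arctan2(d[1],d[0]))
print('end',ray(f,313,70,.058), 'mask widths',[(m[y]>0).sum() for y in(100,150,200)])
E
```

```text
[0.48856732 0.00447754 0.08      ]
[0.50284284 0.04417819 0.08      ]
[0.55855149 0.0275765  0.08      ]
[ 0.5417746  -0.01907974  0.08      ]
handle [0.35623209 0.07071989 0.058     ] [0.47073806 0.03145959 0.058     ] yaw -0.3303060381689535
end [0.34933666 0.07359988 0.058     ] mask widths [np.int64(25), np.int64(25), np.int64(23)]
```

Both views agree within 4 mm: head (0.525, 0.0135), yaw about -0.335, with sides of 42–58 mm as they should be. Now I'll grip and lift.

```bash
cat >> h.py <<'E'
YAW=-.335; D=np.array([np.cos(YAW),np.sin(YAW)]); HEAD=np.array([.525,.0135]); G=HEAD-.055*D; Q=quat(YAW,1)
E
python3 - <<'E'
from h import *
def st(t): s=monitor.sense(); print(t,round(s['clock'],2),s['position'].round(4) if hasattr(s['position'],'round') else s['position'],np.round(s['contact_force'],1),np.round(s['ft_torque'],2),round(s['finger_gap'],3))
env.reach([*G,.11],Q); env.movel([*G,.024],velocity=.12,guard=15); st('down')
env.close_gripper(100); st('closed')
env.movel([*G,.19],velocity=.15); st('lift')
P=np.array([.5455,-.307])-.055*D
env.reach([*P,.17],Q); st('over')
snap('wrist','w2'); snap('top','t2'); snap('scene','s2')
a=cv2.imread('pics/w2.png'); s=cv2.imread('pics/s2.png')[90:210,180:340]
cv2.imwrite('pics/c2.png',np.hstack([cv2.resize(a,(400,250)),cv2.resize(s,(333,250),interpolation=cv2.INTER_CUBIC)]))
t=cv2.imread('pics/t2.png')[130:250,400:540]; cv2.imwrite('pics/c3.png',np.vstack([cv2.imread('pics/c2.png'),cv2.resize(cv2.resize(t,(350,300)),(733,350))]))
E
```

```text
down 3.71 [0.4736 0.0315 0.025 ] [ 0.1 -0.3 -0.1] [ 0.01 -0.01  0.04] 1.002
closed 4.33 [0.473  0.0315 0.0243] [-2.6 -1.7  5.1] [-0.06  0.31 -0.05] 0.22
lift 5.58 [0.4726 0.0317 0.1891] [ 0.3  0.1 -3.7] [ 0.04  0.21 -0.01] 0.217
over 6.81 [ 0.4939 -0.2877  0.1701] [ 0.5 -0.1 -3.9] [ 0.08  0.12 -0.03] 0.219
```

View pics/c3.png

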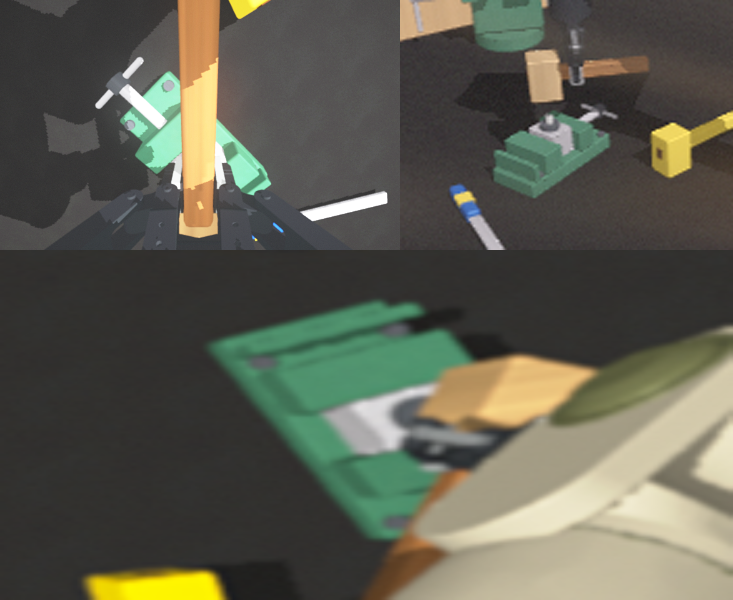

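The mallet is held level, with its head over the workpiece, and the boss and pin sit below it at scene crop (549,117), or pixel (251.5,146). I'll compare that with projection before striking.

```bash
python3 - <<'E'
from h import *
f=load('s2')
print('pin',proj(f,[.5455,-.307,.104]),'boss',proj(f,[.5452,-.307,.09]))
s=np.array(monitor.sense()['position']); hd=s[:2]+.055*D; z0=s[2]-.0243; N=np.array([-D[1],D[0]])
for a,b in((.028,.025),(.028,-.025),(-.028,.025),(-.028,-.025)):
  for z in(0,.08): print(a,b,z,proj(f,[*(hd+a*D+b*N),z0+z]).round(1))
im=f['frame'][100:180,215:290,::-1]; cv2.imwrite('pics/c4.png',cv2.resize(im,(750,600)[:2] if 0 else (562,600),interpolation=cv2.INTER_CUBIC))
E
```

```text
pin [250.83976598 145.19241432] boss [251.2567569  148.38665087]
0.028 0.025 0 [242.8 139.4]
0.028 0.025 0.08 [240.4 119.8]
0.028 -0.025 0 [241.8 133.2]
0.028 -0.025 0.08 [239.5 113.8]
-0.028 0.025 0 [257.9 137.9]
-0.028 0.025 0.08 [256.  118.3]
-0.028 -0.025 0 [256.6 131.7]
-0.028 -0.025 0.08 [254.8 112.4]
```

View pics/c4.png

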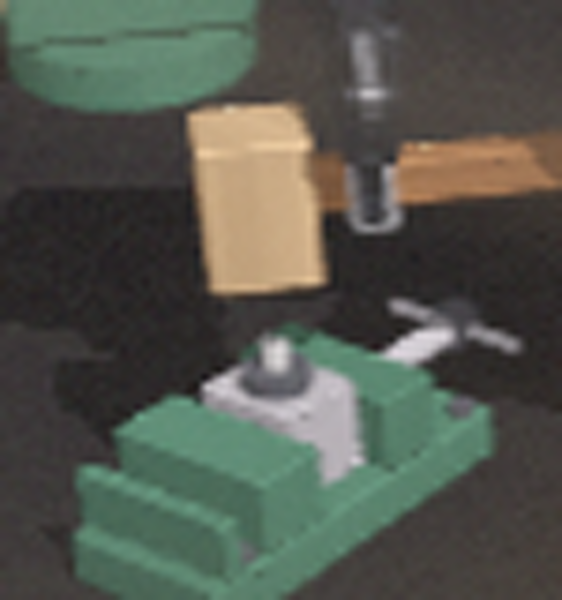

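Pin, boss and head all match their projections within about 1 px. Striking now.

```bash
python3 - <<'E'
from h import *
def st(t,*a): s=monitor.sense(); print(t,*a,round(s['clock'],2),np.round(s['position'],4),np.round(s['contact_force'],1),np.round(s['ft_torque'],2))
P=np.array([.5455,-.307])-.055*D
env.movel([*P,.135],velocity=.1); st('pre')
g=env.movel([*P,.110],velocity=.03,guard=35); st('press',g)
snap('scene','s3')
env.movel([*P,.15],velocity=.1); st('up')
env.movel([*(P-.12*D),.17],velocity=.15); st('back')
snap('scene','s4'); t=snap('top','t4'); w=snap('wrist','w4')
a=cv2.resize(cv2.imread('pics/s3.png')[100:180,215:290],(375,400),interpolation=2)
b=cv2.resize(cv2.imread('pics/s4.png')[100:180,215:290],(375,400),interpolation=2)
cv2.imwrite('pics/c5.png',np.hstack([a,b]))
E
```

```text
pre 7.46 [ 0.4938 -0.2889  0.1353] [-0.1 -0.8 -3.5] [0.09 0.17 0.01]
press True 8.17 [ 0.4937 -0.2891  0.1141] [-0.3  0.9  6.3] [ 0.07 -0.12  0.03]
up 8.73 [ 0.4932 -0.2886  0.1491] [ 0.6 -0.2 -4.8] [0.11 0.21 0.01]
back 9.69 [ 0.3806 -0.2497  0.1698] [ 0.6  0.2 -4.3] [ 0.12  0.18 -0.04]
```

View pics/c5.png

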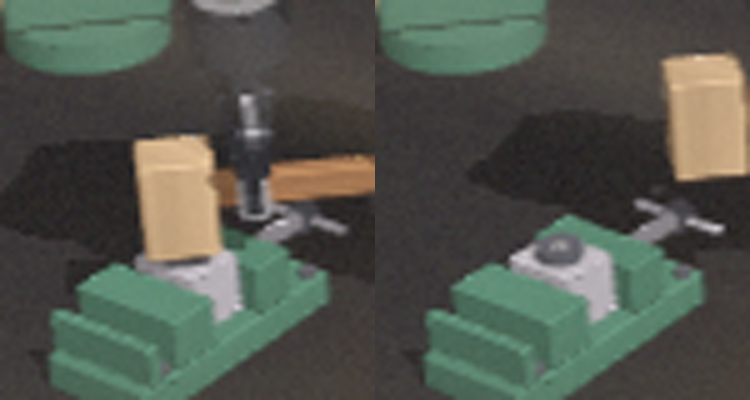

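The pin no longer stands proud: the boss top in the right image is flat at (558,248). The press stopped at TCP z 0.1141 against 0.1143 predicted for flush. I'll add two confirming blows at slightly shifted head positions to rule out a tilted face, then put the mallet back.

```bash
python3 - <<'E'
from h import *
def st(t,*a): s=monitor.sense(); print(t,*a,round(s['clock'],2),np.round(s['position'],4),np.round(s['contact_force'],1),round(s['finger_gap'],3))
for o in(-.008,.008):
    P=np.array([.5455,-.307])-(.055+o)*D
    env.movel([*P,.135],velocity=.15)
    g=env.movel([*P,.108],velocity=.03,guard=40); st('press',o,g)
    env.movel([*P,.15],velocity=.1)
env.movel([*P,.19],velocity=.15)
env.reach([*G,.15],Q); env.movel([*G,.045],velocity=.12); st('low')
g=env.movel([*G,.018],velocity=.025,guard=6); st('touch',g)
snap('scene','s5')
env.release(); st('open')
env.movel([*G,.15],velocity=.12)
env.reach([*(G-.04*D),.2],Q); snap('wrist','w6')
env.reach([.2,-.45,.25],Q); st('away')
snap('top','t6'); snap('scene','s6')
a=cv2.imread('pics/t6.png')[100:280,240:520]; b=cv2.resize(cv2.imread('pics/s6.png')[100:180,215:290],(281,300),interpolation=2)
cv2.imwrite('pics/c6.png',np.hstack([cv2.resize(a,(467,300),interpolation=2),b]))
E
```

```text
press -0.008 True 11.59 [ 0.5008 -0.2915  0.1143] [-0.8  0.6  6.4] 0.219
press 0.008 True 13.12 [ 0.4858 -0.2863  0.1144] [-1.2  0.5  5.9] 0.218
low 16.31 [0.4736 0.0314 0.0456] [ 0.7 -1.1 -4.1] 0.221
touch True 17.11 [0.4729 0.0316 0.0243] [-2.1 -0.1  6.6] 0.22
open 17.82 [0.4719 0.0318 0.0235] [-0.1 -0.4 -0.2] 1.001
away 21.43 [ 0.2006 -0.4496  0.2499] [ 0.6  0.7 -0.3] 1.003
```

View pics/c6.png

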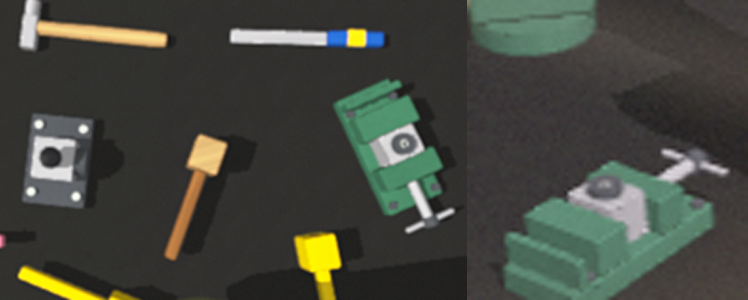

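View pics/w6.png

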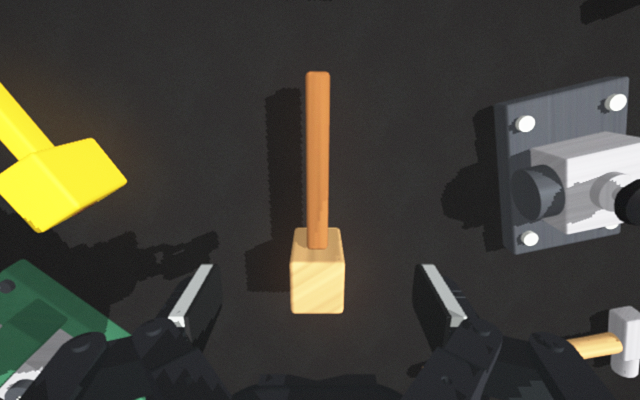

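The mallet stands on its head back where it started: the head is at wrist pixel (317,285), within a couple of pixels of before. The pin is flush, and the fixture, hammer and file have not moved. Handing in.

```bash
python3 -c "
from h import *
env.hold(.3); job.hand_in()"
```

```text
the job is handed in; nothing more can be done
```

I picked up the wooden mallet and drove the spring pin down with its striking face. I then stood the mallet back on its head in its original spot, well clear of the vice, let go and handed the job in at about 22 s.

- **Pin:** three presses stopped at tool heights of 114.1, 114.3 and 114.4 mm, against 114.3 mm expected for a flush pin. The last two were at positions 16 mm apart along the head, and the final picture shows nothing standing proud of the boss.
- **Mallet:** it touched down at the same height it was gripped at (24.3 mm), and the wrist picture shows it upright within a couple of pixels of where it started.
- **Everything else:** in the last pictures the plunger fixture, hammer, file and look-alike mallets are unmoved. I judged the plunger being up only from those pictures, since nothing went near it.

No check failed. The two mallet position measurements before the grasp differed by up to about 4 mm, so I gripped at a value between them. The force guards were set to 35–40 N, but I did not record the peak wrist force.

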